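# Switch the re-fused bench supply back on

### The arm

A 6-joint arm with a two-finger parallel gripper is mounted at the origin on the work surface. World frame = base frame: x ahead of the robot, y to its left, z up, the work surface at z = 0. Lengths are in m, angles in degrees, forces in N, time in s.
With the tool pointing down it reaches from about 0.4 to 0.825 m from the base axis. Payload 7 kg.
Tool frame: the origin (TCP) lies midway between the tips of the shut fingers; the grasp point (between the pads) lies 19 mm behind it; z points along the fingers, y is the line along which they close (so a half turn about z gives the same grasp; the last joint's range is limited). The gripper opens to 88 mm and grips with 3 to 60 N. Pads are 19 mm wide; open, the fingers measure 130 mm over their backs; the gripper's body (78 mm by 193 mm) begins 47 mm behind the grasp point.
Start: joints at [90.934, 20.546, 0.682, 0, -70.136, -16.507], TCP at [0.181, 0.65, 0.227] pointing down, gripper open.
Joint ranges: [-176.03, 176.03], [-82.01, 121.73], [-58.28, 71.71], [-173.87, 95.51], [-174.79, -0.11], [-173.66, 173.66]. Speed limits (degrees/s): [136.94, 136.94, 172.46, 180, 180, 180].

### API

Orientations are given as [roll, pitch, yaw] about the fixed x, y, z axes, in that order (R = Rz(yaw) Ry(pitch) Rx(roll)).
In Python, from plant import r, eyes, workorder gives the robot as it stands.
- The arm moves only by the tool step_arm, never from a script. Its argument "plan" is a list of rows, each a list of 5 numbers: the shift along the tool's x, y, z each as a share of 25 cm, from -1 to 1, then the turn about the tool's z as a share of 60 degrees, from -1 to 1, then the finger opening in mm, from 0 to 87.6. In form: [[x, y, z, turn, jaw], ...]. A call has 1 to 12 rows; each row is the pose to reach, as a shift and turn from the pose commanded when the call began, along the tool's axes at that moment; what a row does not reach only later rows make up. A row lasts 1/12 s, in which the tool goes at most 41.7 mm and 7.16 degrees, less where a joint would pass 70% of its speed; a pose out of reach is approached as far as the arm can. A call with a number of a shift or a turn outside -1 to 1 is refused whole. A call with a gripper value outside its range is refused whole. The fingers move at their own pace and stop on an object; "newtons" is the grip in N (left out, the last holds). Time passes only in rows, so rows that repeat a pose let the fingers close. It gives the time, the measured TCP pose, the force, the opening and the grip force at its end, in the units of the state.
- r.get_state(): the state, without advancing time (a new reading comes with each control period).
- eyes.capture(name): name is "side" or "top"; returns the picture (384x512x3 uint8, red, green, blue); there is no depth.
- eyes.camera_model(name): a dict with "fov_y" (degrees; the focal length in pixels is half the picture's height over the tangent of half this angle, whatever the lens; pixels are square), "cx", "cy" (the principal point, pixels), "k1" (the pictures are not rectified: a ray, as slopes to the right and down, at radius r is drawn at 1 + k1 r^2 times it, then the intrinsics apply), "world_to_cam" (4x4, takes a point from world to camera coordinates). Camera axes: x right, y up, looking along -z (the intrinsics and any distortion apply to the point x, -y, -z); pixel columns grow to the right and rows downward; lengths in m; the calibration is good to about 2 mm. A picture is of the moment at which its call begins. camera_model takes no time and is no camera call.
- workorder.close_job(): hands the job in; it is judged then, once.
The state is a dict: "time_s": time; "joints": joint angles; "qd": joint speeds; "joint_torque": joint torques, N m; "tcp_pos": TCP position; "eef_rot": TCP orientation; "contact_force": force on the tool from outside, world axes, zero at the start; "moment": the same for the moment, N m; "gripper_width": finger opening in m; "gripper_force": force on a finger pad.
Only numpy, scipy, OpenCV 4.12 (cv2) and the standard library are available. Lean on these libraries where they do the work, as an engineer would, in place of code of your own. Each camera call takes 0.05 s, during which the arm holds its last target. There are 200 camera calls.

### The job

The bench supply box has just been re-fused and has to be switched back on: first lift the steel bracket off it and set it down (no dropping) flat on its base in the grey parts tray, then turn the loose black fuse carrier, the one next to the blue guard, clockwise until it clicks home at its stop. Then slide the blue guard fully off the green start button, press the button all the way in and let it spring back, leaving the guard open. Do not push the red emergency stop, and leave the ferrite core, the fuse canister and the jumper strip carrier where they are.

Things in the scene. Friction and masses are not known exactly. Their poses are not given: they have to be found in the camera images.
- supply: bench supply box, light grey sheet-steel case fixed to the bench, 200 (x) x 380 (y) x 75 mm high, flat top panel. Origin: centre of its underside; z up; power sockets on its -x face. On the panel, in this frame (mm): loose fuse carrier at x=-15, y=55; a second, identical one, locked and immovable, at x=-15, y=143; emergency stop at x=58, y=3; start button at x=-20, y=-45; 4 mm high ammeter at x=68, y=-125.
- bracket: zinc-plated steel panel bracket, a U-channel open at the top: 120 long (its x) x 44 wide (its y) x 40 high, 3 mm wall, about 0.3 kg. Origin: its centre, 20 mm above its underside; z up. It starts lying across the two rails of the blue switch housing, where the guard has to slide; its two upright 120 x 40 mm flanges can be gripped across the 44 mm width.
- tray: open grey plastic parts tray fixed to the bench, empty, 200 (x) x 160 (y) x 35 mm high outside, walls and floor 5 mm (inside 190 x 150). Origin: centre of its underside; z up. The bracket goes in here.
- housing (a point): centre, at rail-top height (93 mm above the bench), of the fixed blue switch housing on the supply: two rails along the supply's y, 163 long, 10 wide, 18 high above the panel, their centre lines 33 mm to either side (supply x) of this point, joined at the ends by 6 mm pieces of the same height. The guard rides astride the rails; axes as the supply's.
- carrier (a joint): angle of the loose black fuse carrier, rad: 0 = open, 1.5 = at its stop, locked; grows clockwise seen from above. A sprung ball resists (about 0.2 N m) from 1.0 to 1.2 and snaps it on past 1.4 beyond that; elsewhere it has slight friction and stays where left. Its white pointer points along the supply's +y at 0 and nearly along the supply's +x, at the green dot, when locked.
- carrier_grip (a point): point on the loose fuse carrier's vertical axis half-way up its cap; turns with the cap. The cap is a black ribbed upright cylinder of 58 mm diameter, 34 mm high, from 87 to 121 mm above the bench; this point is 104 mm above the bench. Below it a fixed grey flange of 72 mm diameter, top at 87 mm.
- guard (a joint): slide of the translucent blue guard, m: 0 = over the button, 0.075 = fully open at its stop; grows towards the supply's -y. Sliding friction about 2 N; it stays where it is left.
- guard_tab (a point): middle of the top face of the guard's upright blue thumb tab, which moves with the guard: 44 (supply x) x 12 (supply y) x 24 mm high, its top 128 mm above the bench, standing on the guard's top plate (88 x 72 mm, top at 104 mm above the bench). The tab is 24 mm to the +y side of the plate's centre.
- start (a joint): travel of the green start button, m: 0 = out, 0.006 = all the way in. A spring holds it out; all the way in takes 5 N; it springs back when let go.
- start_top (a point): centre of the top face of the green start button, a 40 mm disc, 97 mm above the bench when out (4 mm higher than the rails beside it, which are 56 mm apart). The closed guard covers it.
- estop (a joint): travel of the red emergency stop, m: 0 = out; must stay out.
- estop_top (a point): top centre of the red emergency stop mushroom, 40 mm diameter, top 120 mm above the bench, on a yellow 48 mm base.
- ferrite: squat black ferrite core, a ring of 64 mm outer diameter, 30 mm high, lying loose on the supply's panel. Origin: its centre, 15 mm above its underside. Leave it.
- canister: screw-top aluminium canister of spare fuses, 68 mm diameter, 120 mm high, standing on the bench beyond the supply. Origin: its centre, 60 mm up. Leave it.
- strip: white plastic jumper strip carrier, 56 (x) x 150 (y) x 26 mm high, lying on the bench in front of the supply. Origin: its centre, 13 mm up. Leave it.

How it is judged (in metres and radians):
On the way, in this order (a step that is already met when the one before it is completed fails the run):
1. the bracket lies flat in the tray (x of bracket in the frame of tray between -0.06 and 0.06 m and y of bracket in the frame of tray between -0.055 and 0.055 m and z of bracket in the frame of tray below 0.03 m and angle between bracket's own z axis and vertical below 0.12 rad), for 0.2 s.
2. the loose fuse carrier is turned home and locked (value of joint carrier above 1.38 rad), for 0.2 s.
3. the guard is slid fully open (value of joint guard above 0.068 m), for 0.2 s.
4. the start button is pressed all the way in (value of joint start above 0.005 m and value of joint guard above 0.068 m), for 0.05 s.
At the end, for the whole second after the job is handed in: The bracket lies flat on its base (within 7 degrees) on the tray's floor, the loose fuse carrier is locked (beyond 1.38 of 1.5 rad), the guard is open (beyond 68 of 75 mm), the start button has been pressed (at least 5 of 6 mm) and is out again (within 1.5 mm), and the emergency stop is out (all of step 1 and value of joint carrier above 1.38 rad and value of joint guard above 0.068 m and value of joint start below 0.0015 m and value of joint estop below 0.002 m); the robot touches nothing.
It fails at once if the emergency stop is pushed in more than 2 mm (value of joint estop above 0.002 m).
It fails at once if the bracket is dropped into the tray (over 0.5 m/s within 15 mm of the tray's floor, or over 0.8 m/s within 75 mm) (x of bracket in the frame of tray between -0.06 and 0.06 m and y of bracket in the frame of tray between -0.055 and 0.055 m and ((z of bracket in the frame of tray below 0.04 m and linear speed of bracket above 0.5 m/s) or (z of bracket in the frame of tray below 0.1 m and linear speed of bracket above 0.8 m/s))).
It fails at once if the ferrite core is shifted more than 15 mm or tipped (distance of ferrite from where it was at the start of the episode above 0.015 m or angle between ferrite's own z axis and vertical above 0.2 rad).
It fails at once if the fuse canister is shifted more than 15 mm or tipped (distance of canister from where it was at the start of the episode above 0.015 m or angle between canister's own z axis and vertical above 0.2 rad).
It fails at once if the jumper strip carrier is shifted more than 15 mm or tipped (distance of strip from where it was at the start of the episode above 0.015 m or angle between strip's own z axis and vertical above 0.2 rad).
It also fails if it takes over 64 s, if anything falls off the work surface, if the arm or the gripper's body presses on something with over 40 N, if the wrist force passes 120 N, or if a joint passes its speed limit or range.

## Working session

There is one attempt and no reset: what is moved stays moved. The work goes in short steps, Python scripts to look and compute and a tool call to move; the robot and the scene stay as the last step left them, time stands still between calls to the robot, and variables do not carry over. Pictures are saved under pics/ and viewed, at most 10 in all, crops included, and the job is handed in when it is done.

Besides the shell and the picture viewer there is one more tool, called after ">>>" by a JSON object that holds its "name" and its "arguments", one argument or row to a line. step_arm: Moves the arm, as the interface text tells. Its arguments: {"type":"object","properties":{"plan":{"type":"array"},"newtons":{"type":"number"}},"required":["plan"]}

```bash
ls; mkdir -p pics
python3 - <<'E'
from plant import r, eyes, workorder
import cv2
print(r.get_state())
for n in("side","top"):
    im=eyes.capture(n); cv2.imwrite(f"pics/{n}0.png",im[:,:,::-1]); print(n,eyes.camera_model(n))
E
```

```text
pics
{'time_s': 0.0, 'joints': array([ 9.09337577e+01,  2.05919761e+01,  6.35052641e-01, -2.05917154e-02,
       -7.01353718e+01, -1.65053945e+01]), 'qd': array([-0.00018794, -0.0256679 ,  0.03970717, -0.00524982, -0.04235702,
       -0.02242334]), 'joint_torque': array([-1.53086468e-03, -5.82713270e+01,  2.93062896e+01,  6.99726686e+00,
        6.84000668e-03, -1.57679519e-04]), 'tcp_pos': array([0.18110758, 0.64975486, 0.22562481]), 'eef_rot': array([ 1.79906008e+02, -7.66431709e-03, -1.55786431e+01]), 'contact_force': array([-0.15120759,  0.33933485, -0.61562559]), 'moment': array([-0.01448304,  0.02767067, -0.02336234]), 'gripper_force': 0.0, 'gripper_width': 0.08799992615709384}
side {'fov_y': 45.26129902161725, 'cx': 263.18785286502356, 'cy': 183.5702127269959, 'k1': -0.1700412446358281, 'world_to_cam': array([[ 0.95766388, -0.28744339,  0.01600582, -0.52265973],
       [ 0.19108256,  0.67623928,  0.71146883, -0.20898086],
       [-0.21533077, -0.67828957,  0.70253535, -1.04657683],
       [ 0.        ,  0.        ,  0.        ,  1.        ]])}
top {'fov_y': 53.53194561236151, 'cx': 258.5525237331313, 'cy': 187.10960940363282, 'k1': -0.06662024759435188, 'world_to_cam': array([[-0.02813164, -0.99940397, -0.02000771,  0.06952184],
       [ 0.98746018, -0.0308948 ,  0.15481568, -0.55313212],
       [-0.15534154, -0.0154016 ,  0.98774075, -1.00518937],
       [ 0.        ,  0.        ,  0.        ,  1.        ]])}
```

View pics/side0.png

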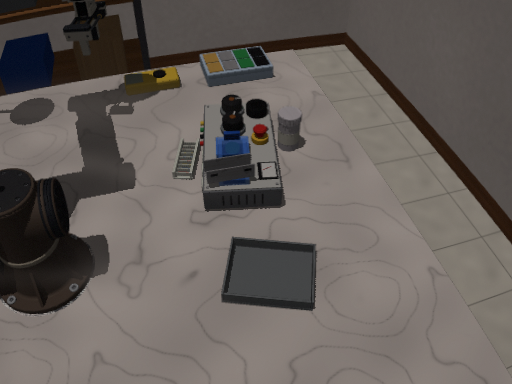

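View pics/top0.png

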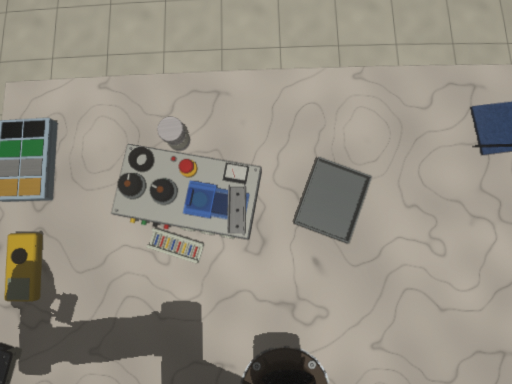

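The side view shows the tray at about (270,272) and the supply at (240,155). The top view shows the supply at (187,190), the bracket at (237,209), the loose carrier at (162,189), the e-stop at (187,167) and the tray at (333,200). Next I'll enlarge the top view.

```bash
cat > h.py <<'E'
from plant import r, eyes, workorder
import cv2, numpy as np
def cam(n):
    m=eyes.camera_model(n); f=192/np.tan(np.radians(m["fov_y"]/2))
    return m,np.array(m["world_to_cam"]),f
def ray(n,u,v):
    m,T,f=cam(n); d=np.array([(u-m["cx"])/f,(v-m["cy"])/f]); p=d.copy()
    for _ in range(20): p=d/(1+m["k1"]*(p@p))
    R=T[:3,:3]; return -R.T@T[:3,3], R.T@np.array([p[0],-p[1],-1])
def on(n,u,v,z):
    o,d=ray(n,u,v); return o+d*(z-o[2])/d[2]
def proj(n,P):
    m,T,f=cam(n); q=T[:3,:3]@np.array(P)+T[:3,3]; s=np.array([q[0]/-q[2],-q[1]/-q[2]]); s=s*(1+m["k1"]*(s@s))
    return s*f+[m["cx"],m["cy"]]
def shot(n,name,u0,v0,w,h,k):
    im=eyes.capture(n)[:,:,::-1]; cv2.imwrite("pics/"+name+"_full.png",im)
    cv2.imwrite("pics/"+name+".png",cv2.resize(im[v0:v0+h,u0:u0+w],None,fx=k,fy=k,interpolation=cv2.INTER_CUBIC)); return im
E
python3 - <<'E'
from h import *
im=cv2.imread("pics/top0.png")
cv2.imwrite("pics/c1.png",cv2.resize(im[115:265,105:265],None,fx=4,fy=4,interpolation=cv2.INTER_CUBIC))
h=cv2.cvtColor(im,cv2.COLOR_BGR2HSV)
def blobs(m,lab,x0,x1,y0,y1,z):
    k=np.zeros_like(m);k[y0:y1,x0:x1]=m[y0:y1,x0:x1]
    for c in cv2.findContours(k,cv2.RETR_EXTERNAL,cv2.CHAIN_APPROX_NONE)[0]:
        if cv2.contourArea(c)>40:
            (u,v),s,a=cv2.minAreaRect(c); print(lab,(round(u,1),round(v,1)),np.round(s,1),round(a,1),on("top",u,v,z).round(4))
            if lab in("tray","blue","brk"): print(cv2.boxPoints(((u,v),s,a)).round(1).tolist())
blobs(cv2.inRange(h,(0,150,80),(6,255,255))|cv2.inRange(h,(174,150,80),(180,255,255)),"red",105,265,115,265,.12)
blobs(cv2.inRange(h,(0,0,0),(180,255,50)),"black",105,265,115,225,.121)
blobs(cv2.inRange(h,(105,120,60),(125,255,255)),"blue",105,265,115,265,.1)
blobs(cv2.inRange(h,(0,0,0),(180,255,110)),"tray",280,385,140,255,.035)
E
```

```text
red (186.0, 166.0) [12. 12.] 90.0 [0.6042 0.2383 0.12  ]
black (162.0, 190.0) [20. 22.] 90.0 [0.5431 0.3003 0.121 ]
black (132.6, 185.4) [16.2 20.8] 36.9 [0.5574 0.3778 0.121 ]
black (141.0, 159.0) [22.6 21.2] 45.0 [0.6268 0.357  0.121 ]
blue (201.2, 199.1) [30.2 32.6] 10.3 [0.5191 0.2026 0.1   ]
[[183.39999389648438, 212.39999389648438], [189.1999969482422, 180.39999389648438], [218.89999389648438, 185.8000030517578], [213.10000610351562, 217.8000030517578]]
tray (331.9, 199.5) [60.8 71.8] 20.2 [ 0.5154 -0.1482  0.035 ]
[[290.8999938964844, 222.6999969482422], [315.70001220703125, 155.3000030517578], [372.79998779296875, 176.3000030517578], [348.0, 243.6999969482422]]
```

View pics/c1.png

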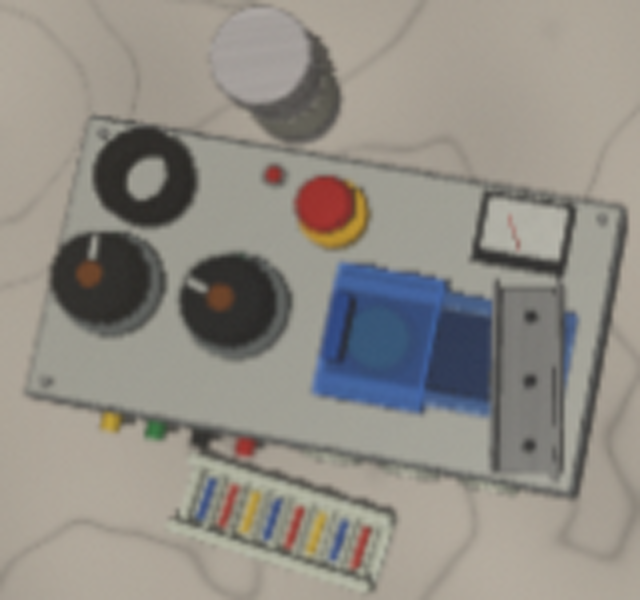

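The crop shows the supply corners at (92,117), (625,206), (577,496) and (28,392), and the e-stop top at (325,204). The loose cap's orange dot is at (219,297). The bracket's top outline has corners (498,280), (562,288), (560,478) and (492,468), and the guard tab is at (343,328).

Run:
```python
from h import *
P=lambda u,v,z:on("top",(u+.5)/4-.5+105,(v+.5)/4-.5+115,z)
obs=[(92,117,.075,100,190),(625,206,.075,100,-190),(577,496,.075,-100,-190),(28,392,.075,-100,190),(325,204,.12,58,3),(219,297,.121,-15,55),(89,273,.121,-15,143),(523,232,.079,68,-125)]
W=np.array([P(*o[:3])[:2] for o in obs]); S=np.array([[o[3],o[4]] for o in obs])/1e3
wm,sm=W.mean(0),S.mean(0); H=(S-sm).T@(W-wm); a=np.arctan2(H[0,1]-H[1,0],H[0,0]+H[1,1])
R=np.array([[np.cos(a),-np.sin(a)],[np.sin(a),np.cos(a)]]); t=wm-R@sm
print("supply yaw",np.degrees(a),"t",t); print("res mm",((W-(S@R.T+t))*1e3).round(1).tolist())
for n,x,y in [("carrier",-15,55),("start",-20,-45),("estop",58,3)]: print(n,(R@[x/1e3,y/1e3]+t).round(4))
b=np.array([P(u,v,.133)[:2] for u,v in [(498,280),(562,288),(560,478),(492,468)]])
print("brk",b.round(4).tolist(),b.mean(0)); 
d=(b[0]+b[1]-b[2]-b[3])/2; print("long",np.linalg.norm(d),np.degrees(np.arctan2(d[1],d[0])),"w",np.linalg.norm(b[0]-b[1]),np.linalg.norm(b[2]-b[3]))
print("tab",P(343,328,.128), "in supply",R.T@(P(343,328,.128)[:2]-t))
print("brk in supply",R.T@(b.mean(0)-t))
c=np.array([on("top",u,v,.035)[:2] for u,v in [(290.9,222.7),(315.7,155.3),(372.8,176.3),(348,243.7)]]);print("tray",c.round(3).tolist(),c.mean(0),np.linalg.norm(c[0]-c[1]),np.linalg.norm(c[1]-c[2]));d=c[1]-c[0];print(np.degrees(np.arctan2(d[1],d[0])))
```

```text
supply yaw -11.73734460138286 t [0.54921969 0.24817811]
res mm [[-3.4, -2.7], [-1.4, 2.9], [1.5, -0.7], [2.9, -4.4], [-1.4, -0.6], [0.5, 2.1], [1.0, 1.8], [0.3, 1.6]]
carrier [0.5457 0.3051]
start [0.5205 0.2082]
estop [0.6066 0.2393]
brk [[0.5496, 0.1258], [0.5432, 0.0855], [0.4243, 0.0895], [0.4316, 0.1315]] [0.48716853 0.10806159]
long 0.11857385762841059 -2.3376376258443 w 0.040828932341638195 0.04269493072189296
tab [0.52269571 0.22532346 0.128     ] in supply [-0.02132015 -0.02777241]
brk in supply [-0.03225043 -0.14980953]
tray [[0.455, -0.033], [0.642, -0.11], [0.577, -0.266], [0.393, -0.185]] [ 0.51672291 -0.1486145 ] 0.20228056753529103 0.16939631685175638
-22.53144868141855
```

```bash
cat >> h.py <<'E'
def go(x,y,z,yaw):
    s=r.get_state(); p=s["tcp_pos"]; w=np.radians(s["eef_rot"][2]); dx,dy=x-p[0],y-p[1]
    c,n=np.cos(w),np.sin(w)
    t=(yaw-s["eef_rot"][2]+180)%360-180
    print("shift",np.round([(dx*c+dy*n)/.25,(dx*n-dy*c)/.25,(p[2]-z)/.25,-t/60],4),"t",round(s["time_s"],2),"tcp",p.round(4),"rot",s["eef_rot"].round(1))
E
python3 -c "
from h import *
go(.487,.108,.227,-2.3)"
```

```text
shift [ 1.7606  1.759  -0.0051 -0.2213] t 0.1 tcp [0.1811 0.6498 0.2257] rot [179.9  -0.  -15.6]
```

>>> {"name": "step_arm", "arguments": {
  "plan": [
    [0.88, 0.88, 0, 0, 62],
    [0.88, 0.88, 0, 0, 62],
    [0.88, 0.88, 0, 0, 62],
    [0.88, 0.88, 0, 0, 62],
    [0.88, 0.88, 0, 0, 62],
    [0.88, 0.88, 0, 0, 62],
    [0.88, 0.88, 0, 0, 62],
    [0.88, 0.88, 0, 0, 62],
    [0.88, 0.88, 0, 0, 62]
  ]
}}

```text
time_s: 0.85
tcp_pos: [0.3352, 0.3755, 0.2267]
eef_rot: [180.0, 0.0, -15.7]
contact_force: [-0.6, 0.6, -0.1]
gripper_width: 0.062
gripper_force: 0.0
```

>>> {"name": "step_arm", "arguments": {
  "plan": [
    [0.88, 0.88, 0, -0.22, 62],
    [0.88, 0.88, 0, -0.22, 62],
    [0.88, 0.88, 0, -0.22, 62],
    [0.88, 0.88, 0, -0.22, 62],
    [0.88, 0.88, 0, -0.22, 62],
    [0.88, 0.88, 0, -0.22, 62],
    [0.88, 0.88, 0, -0.22, 62],
    [0.88, 0.88, 0, -0.22, 62],
    [0.88, 0.88, 0, -0.22, 62],
    [0.88, 0.88, 0, -0.22, 62]
  ]
}}

```text
time_s: 1.68
tcp_pos: [0.4872, 0.1072, 0.2261]
eef_rot: [180.0, 0.0, -2.5]
contact_force: [-0.6, -0.3, 0.0]
gripper_width: 0.0617
gripper_force: 0.0
```

```bash
python3 -c "
from h import *
go(.487,.108,.103,-2.3)
shot('side','s1',190,80,110,140,4.2)"
```

```text
shift [-0.0011 -0.0032  0.4923 -0.004 ] t 1.68 tcp [0.4872 0.1072 0.2261] rot [180.    0.   -2.5]
```

View pics/s1.png

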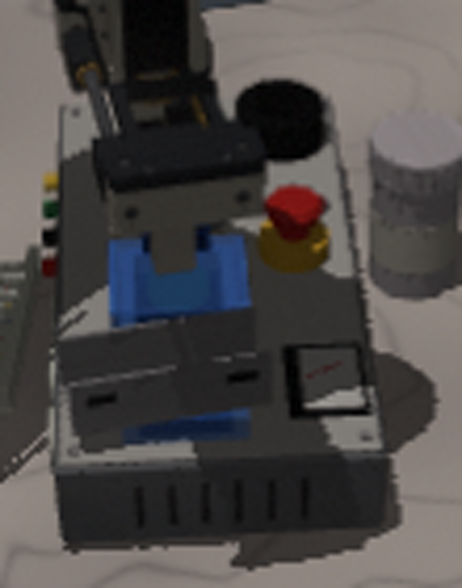

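The crop shows the near flange's top edge from (73,387) to (268,345) and the far flange's from (60,336) to (255,308). I'll check these against the top-view estimate.

Run:
```python
from h import *
c=np.array([on("side",u/4.2+190,v/4.2+80,.133)[:2] for u,v in [(73,387),(268,345),(255,308),(60,336)]])
print(c.round(4).tolist(),c.mean(0))
for u,v,a,b in [(325,204,309,195)]:
    o,d=ray("top",u/4+105,v/4+115); print(on("side",295/4.2+190,200/4.2+80,.12))
```

```text
[[0.4298, 0.0883], [0.5472, 0.0925], [0.5488, 0.1265], [0.4313, 0.1335]] [0.48927035 0.11021289]
[0.6065499 0.2372029 0.12     ]
```

>>> {"name": "step_arm", "arguments": {
  "plan": [
    [0, -0.006, 0.12, 0, 64],
    [0, -0.006, 0.24, 0, 64],
    [0, -0.006, 0.34, 0, 64],
    [0, -0.006, 0.42, 0, 64],
    [0, -0.006, 0.47, 0, 64],
    [0, -0.006, 0.49, 0, 64],
    [0, -0.006, 0.49, 0, 64]
  ]
}}

```text
time_s: 2.32
tcp_pos: [0.4861, 0.1104, 0.103]
eef_rot: [179.9, 0.1, -2.3]
contact_force: [-0.9, -0.3, 0.9]
gripper_width: 0.0641
gripper_force: 0.0
```

>>> {"name": "step_arm", "arguments": {
  "plan": [
    [0, 0, 0, 0, 30],
    [0, 0, 0, 0, 30],
    [0, 0, 0, 0, 30],
    [0, 0, 0, 0, 30],
    [0, 0, 0, 0, 30],
    [0, 0, 0, 0, 30],
    [0, 0, 0, 0, 30],
    [0, 0, 0, 0, 30]
  ],
  "newtons": 25
}}

```text
time_s: 2.98
tcp_pos: [0.4875, 0.1101, 0.105]
eef_rot: [-179.9, -0.1, -2.4]
contact_force: [-3.0, 1.9, 7.4]
gripper_width: 0.0439
gripper_force: 25.0
```

>>> {"name": "step_arm", "arguments": {
  "plan": [
    [0, 0, -0.05, 0, 30],
    [0, 0, -0.15, 0, 30],
    [0, 0, -0.3, 0, 30],
    [0, 0, -0.4, 0, 30],
    [0, 0, -0.46, 0, 30],
    [0, 0, -0.48, 0, 30],
    [0, 0, -0.48, 0, 30],
    [0, 0, -0.48, 0, 30]
  ]
}}

```text
time_s: 3.65
tcp_pos: [0.4862, 0.1094, 0.2228]
eef_rot: [180.0, 0.1, -2.4]
contact_force: [0.6, -0.1, -4.1]
gripper_width: 0.0438
gripper_force: 25.0
```

```bash
python3 -c "
from h import *
print(r.get_state()['contact_force'],r.get_state()['gripper_width'])
go(.514,-.152,.227,-22.5)"
```

```text
[ 0.5652822  -0.09657885 -4.09296911] 0.04375137172396841
shift [ 0.155   1.04   -0.0167  0.3349] t 3.65 tcp [0.4862 0.1094 0.2228] rot [ 1.8e+02  1.0e-01 -2.4e+00]
```

>>> {"name": "step_arm", "arguments": {
  "plan": [
    [0.02, 0.1, 0, 0.05, 30],
    [0.04, 0.25, 0, 0.1, 30],
    [0.06, 0.4, 0, 0.15, 30],
    [0.08, 0.55, 0, 0.2, 30],
    [0.11, 0.7, 0, 0.25, 30],
    [0.13, 0.82, 0, 0.3, 30],
    [0.14, 0.92, 0, 0.335, 30],
    [0.155, 0.98, 0, 0.335, 30],
    [0.155, 1, 0, 0.335, 30],
    [0.155, 1, 0, 0.335, 30]
  ]
}}

```text
time_s: 4.48
tcp_pos: [0.5143, -0.1427, 0.2219]
eef_rot: [179.9, 0.2, -22.6]
contact_force: [-0.5, -0.4, -2.9]
gripper_width: 0.044
gripper_force: 25.0
```

```bash
python3 -c "
from h import *
go(.514,-.152,.017,-22.5)
shot('side','s2',190,180,160,140,5)"
```

```text
shift [ 0.0132  0.0347  0.8197 -0.0016] t 4.48 tcp [ 0.5143 -0.1427  0.2219] rot [179.9   0.2 -22.6]
```

View pics/s2.png

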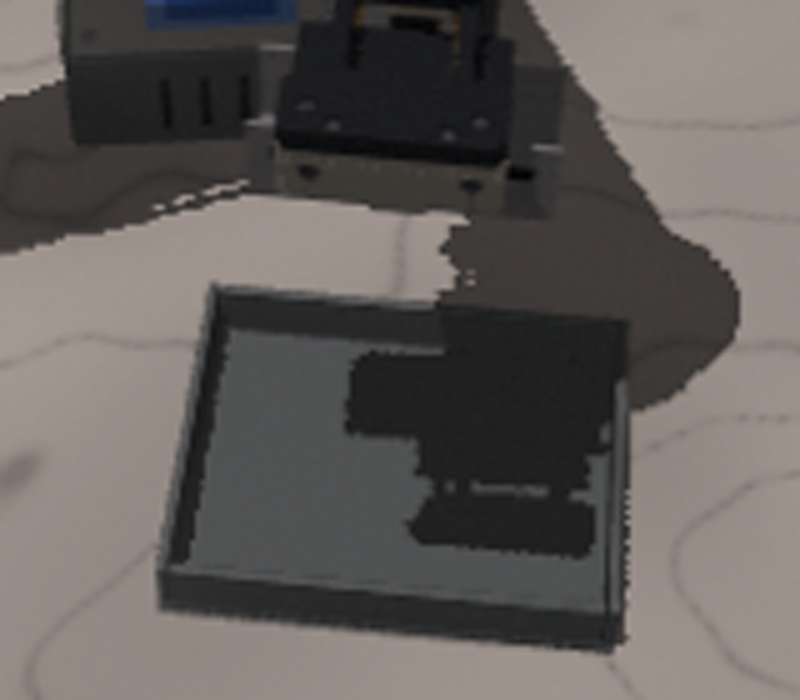

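The crop shows the tray's rim corners at (212,288), (628,322), (620,610) and (160,572). The bracket is held level above it.

Run:
```python
from h import *
c=np.array([on("side",u/5+190,v/5+180,.035)[:2] for u,v in [(212,288),(628,322),(620,610),(160,572)]])
print(c.round(3).tolist(),c.mean(0)); d=c[1]-c[0]; print(np.linalg.norm(d),np.linalg.norm(c[2]-c[1]),np.degrees(np.arctan2(d[1],d[0])))
go(.514,-.152,.017,-22.5)
```

```text
[[0.455, -0.046], [0.638, -0.12], [0.579, -0.264], [0.395, -0.191]] [ 0.51686192 -0.15532463]
0.19722183135284044 0.15619120241267814 -21.99533962613972
shift [ 1.390e-02  3.820e-02  8.213e-01 -8.000e-04] t 4.53 tcp [ 0.5145 -0.1419  0.2223] rot [179.9   0.2 -22.5]
```

>>> {"name": "step_arm", "arguments": {
  "plan": [
    [0.02, 0.04, 0.08, 0, 30],
    [0.025, 0.045, 0.18, 0, 30],
    [0.025, 0.045, 0.28, 0, 30],
    [0.025, 0.045, 0.38, 0, 30],
    [0.025, 0.045, 0.48, 0, 30],
    [0.025, 0.045, 0.57, 0, 30],
    [0.025, 0.045, 0.64, 0, 30],
    [0.025, 0.045, 0.7, 0, 30],
    [0.025, 0.045, 0.74, 0, 30],
    [0.025, 0.045, 0.77, 0, 30],
    [0.025, 0.045, 0.79, 0, 30],
    [0.025, 0.045, 0.79, 0, 30]
  ]
}}

```text
time_s: 5.53
tcp_pos: [0.5166, -0.154, 0.0259]
eef_rot: [180.0, 0.1, -22.4]
contact_force: [0.0, -1.0, -3.3]
gripper_width: 0.0441
gripper_force: 25.0
```

>>> {"name": "step_arm", "arguments": {
  "plan": [
    [0, 0, 0.01, 0, 30],
    [0, 0, 0.02, 0, 30],
    [0, 0, 0.03, 0, 30],
    [0, 0, 0.03, 0, 30],
    [0, 0, 0.03, 0, 30]
  ]
}}

```text
time_s: 5.95
tcp_pos: [0.5169, -0.1545, 0.0192]
eef_rot: [-180.0, -0.0, -22.5]
contact_force: [-0.3, -1.4, -2.0]
gripper_width: 0.0439
gripper_force: 25.0
```

>>> {"name": "step_arm", "arguments": {
  "plan": [
    [0, 0, 0.008, 0, 30],
    [0, 0, 0.014, 0, 30],
    [0, 0, 0.018, 0, 30],
    [0, 0, 0.018, 0, 30]
  ]
}}

```text
time_s: 6.28
tcp_pos: [0.5173, -0.1545, 0.0169]
eef_rot: [-180.0, -0.1, -22.4]
contact_force: [-8.4, 4.1, 23.5]
gripper_width: 0.0435
gripper_force: 25.0
```

Contact. I'll release and rise.

>>> {"name": "step_arm", "arguments": {
  "plan": [
    [0, 0, -0.004, 0, 50],
    [0, 0, -0.004, 0, 60],
    [0, 0, -0.004, 0, 64],
    [0, 0, -0.004, 0, 64],
    [0, 0, -0.05, 0, 64],
    [0, 0, -0.15, 0, 64],
    [0, 0, -0.3, 0, 64],
    [0, 0, -0.45, 0, 64],
    [0, 0, -0.6, 0, 80],
    [0, 0, -0.75, 0, 80],
    [0, 0, -0.85, 0, 80],
    [0, 0, -0.85, 0, 80]
  ]
}}

```text
time_s: 7.28
tcp_pos: [0.5198, -0.155, 0.2333]
eef_rot: [-179.9, -0.5, -22.4]
contact_force: [0.5, -0.6, 0.0]
gripper_width: 0.079
gripper_force: 0.0
```

```bash
python3 -c "
from h import *
shot('side','s3',190,60,160,240,2.5)
go(.545,.305,.225,0)"
```

```text
shift [-0.6046 -1.7393  0.021  -0.3744] t 7.33 tcp [ 0.5185 -0.1546  0.2303] rot [-179.9   -0.3  -22.5]
```

View pics/s3.png

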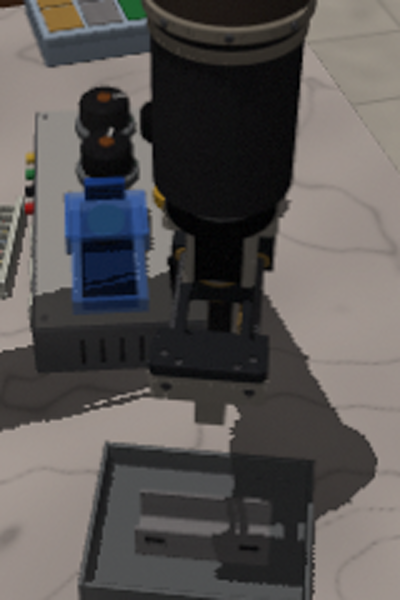

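The bracket lies flat in the tray (crop around (205,525)) and the pointer and guard look unchanged. Next is the loose fuse carrier.

>>> {"name": "step_arm", "arguments": {
  "plan": [
    [-0.05, -0.15, 0, 0.1, 87],
    [-0.3, -0.88, 0.01, 0.55, 87],
    [-0.3, -0.88, 0.01, 0.55, 87],
    [-0.3, -0.88, 0.01, 0.55, 87],
    [-0.3, -0.88, 0.01, 0.55, 87],
    [-0.3, -0.88, 0.01, 0.55, 87],
    [-0.3, -0.88, 0.01, 0.55, 87],
    [-0.3, -0.88, 0.01, 0.55, 87],
    [-0.3, -0.88, 0.01, 0.55, 87]
  ]
}}

```text
time_s: 8.08
tcp_pos: [0.5311, 0.0776, 0.2234]
eef_rot: [179.9, 0.0, -55.4]
contact_force: [-0.3, 0.2, -0.0]
gripper_width: 0.0873
gripper_force: 0.0
```

```bash
python3 -c "
from h import *
go(.546,.306,.225,-86.7);print(r.get_state()['joints'])"
```

```text
shift [-0.7181 -0.5682 -0.0064  0.5218] t 8.08 tcp [0.5311 0.0776 0.2234] rot [179.9   0.  -55.4]
[ 2.92395650e+01  7.71949075e+00 -1.69453853e+01 -1.14255440e-02
 -6.54598172e+01  5.37503327e+00]
```

>>> {"name": "step_arm", "arguments": {
  "plan": [
    [-0.72, -0.57, 0, 0.52, 87],
    [-0.72, -0.57, 0, 0.52, 87],
    [-0.72, -0.57, 0, 0.52, 87],
    [-0.72, -0.57, 0, 0.52, 87],
    [-0.72, -0.57, 0, 0.52, 87],
    [-0.72, -0.57, 0, 0.52, 87],
    [-0.72, -0.57, 0, 0.52, 87],
    [-0.72, -0.57, 0, 0.52, 87],
    [-0.72, -0.57, 0, 0.52, 87]
  ]
}}

```text
time_s: 8.83
tcp_pos: [0.5471, 0.305, 0.2239]
eef_rot: [179.9, -0.1, -86.7]
contact_force: [0.0, -0.3, -0.2]
gripper_width: 0.0868
gripper_force: 0.0
```

```bash
python3 -c "
from h import *
go(.546,.306,.0915,-86.7);print(r.get_state()['joints'])"
```

```text
shift [-4.200e-03  4.300e-03  5.296e-01 -4.000e-04] t 8.83 tcp [0.5471 0.305  0.2239] rot [ 1.799e+02 -1.000e-01 -8.670e+01]
[ 4.69675527e+01  1.61601960e+01 -5.97418222e+00 -3.34001399e-03
 -6.79478436e+01 -4.36918585e+01]
```

>>> {"name": "step_arm", "arguments": {
  "plan": [
    [-0.004, 0.004, 0.1, 0, 87],
    [-0.004, 0.004, 0.22, 0, 87],
    [-0.004, 0.004, 0.33, 0, 87],
    [-0.004, 0.004, 0.42, 0, 87],
    [-0.004, 0.004, 0.48, 0, 87],
    [-0.004, 0.004, 0.51, 0, 87],
    [-0.004, 0.004, 0.523, 0, 87],
    [-0.004, 0.004, 0.523, 0, 87]
  ]
}}

```text
time_s: 9.5
tcp_pos: [0.5463, 0.3065, 0.0939]
eef_rot: [180.0, -0.0, -86.7]
contact_force: [-0.1, 0.8, -0.5]
gripper_width: 0.0871
gripper_force: 0.0
```

>>> {"name": "step_arm", "arguments": {
  "plan": [
    [0, 0, 0, 0, 50],
    [0, 0, 0, 0, 50],
    [0, 0, 0, 0, 50],
    [0, 0, 0, 0, 50],
    [0, 0, 0, 0, 50],
    [0, 0, 0, 0, 50],
    [0, 0, 0, 0, 50],
    [0, 0, 0, 0, 50]
  ],
  "newtons": 40
}}

```text
time_s: 10.17
tcp_pos: [0.5447, 0.3073, 0.0943]
eef_rot: [179.9, -0.0, -86.7]
contact_force: [-7.6, 0.0, 5.9]
gripper_width: 0.057
gripper_force: 40.0
```

>>> {"name": "step_arm", "arguments": {
  "plan": [
    [0, -0.008, 0, 0.05, 50],
    [0, -0.008, 0, 0.15, 50],
    [0, -0.008, 0, 0.25, 50],
    [0, -0.008, 0, 0.35, 50],
    [0, -0.008, 0, 0.45, 50],
    [0, -0.008, 0, 0.55, 50],
    [0, -0.008, 0, 0.65, 50],
    [0, -0.008, 0, 0.75, 50],
    [0, -0.008, 0, 0.85, 50],
    [0, -0.008, 0, 0.95, 50],
    [0, -0.008, 0, 1, 50],
    [0, -0.008, 0, 1, 50]
  ]
}}

```text
time_s: 11.17
tcp_pos: [0.5451, 0.3073, 0.0943]
eef_rot: [179.9, -0.2, -146.9]
contact_force: [-13.4, 1.8, 10.5]
gripper_width: 0.0574
gripper_force: 40.0
```

```bash
python3 -c "
from h import *
s=r.get_state();print(s['moment'],s['contact_force'],s['eef_rot'],s['tcp_pos'],s['gripper_width'])"
```

```text
[ 0.8920469   5.16199441 -0.07966284] [-13.41810925   1.75111458  10.52877965] [ 179.92205396   -0.2217007  -146.88960224] [0.54508961 0.30732494 0.09428623] 0.05740510743061237
```

>>> {"name": "step_arm", "arguments": {
  "plan": [
    [0.007, 0.004, 0, 0.08, 50],
    [0.007, 0.004, 0, 0.16, 50],
    [0.007, 0.004, 0, 0.24, 50],
    [0.007, 0.004, 0, 0.32, 50],
    [0.007, 0.004, 0, 0.4, 50],
    [0.007, 0.004, 0, 0.46, 50],
    [0.007, 0.004, 0, 0.5, 50],
    [0.007, 0.004, 0, 0.5, 50]
  ]
}}

```text
time_s: 11.83
tcp_pos: [0.5467, 0.3073, 0.0946]
eef_rot: [-180.0, 0.1, -176.6]
contact_force: [1.8, -3.4, 2.7]
gripper_width: 0.057
gripper_force: 40.0
```

```bash
python3 -c "
from h import *
s=r.get_state();print(s['moment'],s['contact_force'],s['eef_rot'],s['tcp_pos'],s['gripper_width'])"
```

```text
[-1.27873759 -1.04222183  0.88485323] [ 1.81378467 -3.4236387   2.70584209] [-1.79952385e+02  8.36071501e-02 -1.76631093e+02] [0.54666156 0.3073231  0.09460336] 0.05695844845266134
```

>>> {"name": "step_arm", "arguments": {
  "plan": [
    [0, 0, 0, -0.02, 66],
    [0, 0, 0, -0.02, 67],
    [0, 0, 0, -0.02, 67],
    [0, 0, 0, -0.02, 67],
    [0, 0, -0.1, -0.02, 67],
    [0, 0, -0.25, -0.02, 67],
    [0, 0, -0.4, -0.02, 67],
    [0, 0, -0.5, -0.02, 67],
    [0, 0, -0.5, -0.02, 0],
    [0, 0, -0.5, -0.02, 0]
  ]
}}

```text
time_s: 12.67
tcp_pos: [0.5464, 0.3083, 0.2208]
eef_rot: [179.8, 0.2, -175.5]
contact_force: [-1.2, -0.4, -1.1]
gripper_width: 0.059
gripper_force: 0.0
```

```bash
python3 -c "
from h import *
shot('side','s4',190,60,120,120,4)
go(.522,.27,.22,-101.7);print(r.get_state()['joints'])"
```

```text
shift [ 0.1062 -0.1428 -0.0041 -1.2297] t 12.72 tcp [0.5457 0.3077 0.219 ] rot [ 179.9    0.  -175.5]
[ 4.72202450e+01  1.62733583e+01 -6.45980947e+00 -4.45490322e-02
 -6.72193234e+01 -1.32684172e+02]
```

View pics/s4.png

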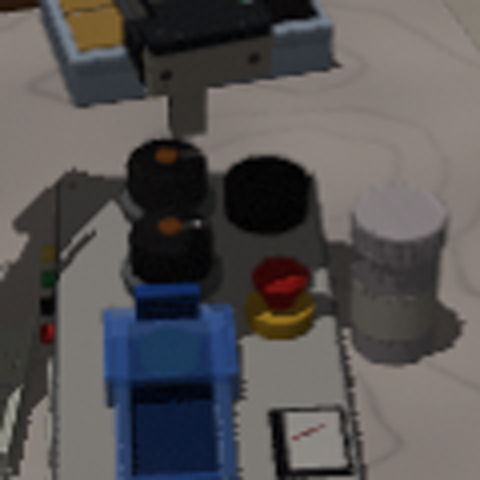

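The loose carrier's pointer, at crop (195,225), now points along +x like the locked one. The guard tab's top is near crop (167,291).

```bash
cat >> h.py <<'E'
A=np.radians(-11.74); RS=np.array([[np.cos(A),-np.sin(A)],[np.sin(A),np.cos(A)]]); TS=np.array([.5493,.2495])
def S2W(x,y): return RS@[x/1e3,y/1e3]+TS
def W2S(p): return (RS.T@(np.array(p)[:2]-TS)*1e3).round(1)
E
python3 - <<'E'
from h import *
print(W2S(on("side",190+167/4,60+291/4,.128)), W2S(on("side",190+171/4,60+226/4,.121)), W2S(on("side",190+281/4,60+268/4,.12)))
print("start",S2W(-20,-45)); x,y=S2W(-20,4); print(x,y); go(x,y,.22,-101.7)
E
```

```text
[-19.9 -27.7] [-14.4  54.4] [58.8  2.4]
start [0.52056219 0.20951077]
0.5305322634942126 0.2574857414464366
shift [ 0.0761 -0.1954 -0.0041 -1.2297] t 12.72 tcp [0.5457 0.3077 0.219 ] rot [ 179.9    0.  -175.5]
```

>>> {"name": "step_arm", "arguments": {
  "plan": [
    [0, 0, 0, -0.1, 0],
    [0, 0, 0, -0.2, 0],
    [0, 0, 0, -0.3, 0],
    [0, 0, 0, -0.4, 0],
    [0, 0, 0, -0.5, 0],
    [0, 0, 0, -0.6, 0],
    [0, 0, 0, -0.7, 0],
    [0, 0, 0, -0.8, 0],
    [0, 0, 0, -0.9, 0],
    [0, 0, 0, -1, 0],
    [0, 0, 0, -1, 0],
    [0, 0, 0, -1, 0]
  ]
}}

```text
time_s: 13.72
tcp_pos: [0.5454, 0.3072, 0.2173]
eef_rot: [179.9, -0.1, -115.7]
contact_force: [-0.6, -0.4, 0.3]
gripper_width: 0.0002
gripper_force: 0.0
```

```bash
python3 -c "
from h import *
x,y=S2W(-20,4); go(x,y,.22,-101.7)"
```

```text
shift [ 0.2048 -0.0325 -0.0107 -0.2327] t 13.72 tcp [0.5454 0.3072 0.2173] rot [ 1.799e+02 -1.000e-01 -1.157e+02]
```

>>> {"name": "step_arm", "arguments": {
  "plan": [
    [0.1, -0.016, 0, -0.1, 0],
    [0.205, -0.032, 0, -0.2, 0],
    [0.205, -0.032, 0, -0.233, 0],
    [0.205, -0.032, 0.05, -0.233, 0],
    [0.205, -0.032, 0.15, -0.233, 0],
    [0.205, -0.032, 0.25, -0.233, 0],
    [0.205, -0.032, 0.33, -0.233, 0],
    [0.205, -0.032, 0.38, -0.233, 0],
    [0.205, -0.032, 0.4, -0.233, 0],
    [0.205, -0.032, 0.412, -0.233, 0],
    [0.205, -0.032, 0.412, -0.233, 0]
  ]
}}

```text
time_s: 14.63
tcp_pos: [0.531, 0.2577, 0.1154]
eef_rot: [180.0, -0.0, -101.6]
contact_force: [0.4, -1.1, 0.3]
gripper_width: 0.0003
gripper_force: 0.0
```

```bash
python3 -c "
from h import *
x,y=S2W(-20,-95); go(x,y,.113,-101.7);s=r.get_state();print(W2S(s['tcp_pos']),s['contact_force'])"
```

```text
shift [0.3973 0.003  0.0097 0.0021] t 14.63 tcp [0.531  0.2577 0.1154] rot [ 180.    -0.  -101.6]
[-19.5   4.3] [ 0.38791439 -1.09147876  0.25734411]
```

>>> {"name": "step_arm", "arguments": {
  "plan": [
    [0.03, 0, 0.005, 0, 0],
    [0.07, 0, 0.005, 0, 0],
    [0.11, 0, 0.005, 0, 0],
    [0.15, 0, 0.005, 0, 0],
    [0.19, 0, 0.005, 0, 0],
    [0.23, 0, 0.005, 0, 0],
    [0.26, 0, 0.005, 0, 0],
    [0.29, 0, 0.005, 0, 0],
    [0.31, 0, 0.005, 0, 0],
    [0.33, 0, 0.005, 0, 0],
    [0.34, 0, 0.005, 0, 0],
    [0.34, 0, 0.005, 0, 0]
  ]
}}

```text
time_s: 15.63
tcp_pos: [0.5148, 0.1764, 0.1149]
eef_rot: [-179.9, 0.2, -101.5]
contact_force: [-1.7, 10.1, 0.8]
gripper_width: 0.0005
gripper_force: 4.9
```

>>> {"name": "step_arm", "arguments": {
  "plan": [
    [0.01, 0, 0, 0, 0],
    [0.018, 0, 0, 0, 0],
    [0.024, 0, 0, 0, 0],
    [0.024, 0, 0, 0, 0]
  ]
}}

```text
time_s: 15.97
tcp_pos: [0.515, 0.1759, 0.1152]
eef_rot: [-179.8, 0.7, -101.5]
contact_force: [-4.5, 30.8, -3.7]
gripper_width: 0.0007
gripper_force: 14.7
```

>>> {"name": "step_arm", "arguments": {
  "plan": [
    [-0.04, 0, 0, 0, 0],
    [-0.08, 0, -0.02, 0, 0],
    [-0.12, 0, -0.1, 0, 0],
    [-0.15, 0, -0.1, 0, 0],
    [-0.165, 0, -0.1, 0, 0],
    [-0.165, 0, -0.1, 0, 0]
  ]
}}

```text
time_s: 16.47
tcp_pos: [0.521, 0.2091, 0.1392]
eef_rot: [180.0, -0.1, -101.5]
contact_force: [-1.1, 0.2, -0.3]
gripper_width: 0.0002
gripper_force: 0.0
```

```bash
python3 -c "
from h import *
x,y=S2W(-20,-45); go(x,y,.098,-101.7);s=r.get_state();print(W2S(s['tcp_pos']),s['contact_force'])
shot('side','s5',190,80,110,110,5)"
```

```text
shift [-0.0012  0.0022  0.1649  0.0037] t 16.47 tcp [0.521  0.2091 0.1392] rot [ 1.800e+02 -1.000e-01 -1.015e+02]
[-19.4 -45.3] [-1.08700916  0.24248168 -0.25976437]
```

View pics/s5.png

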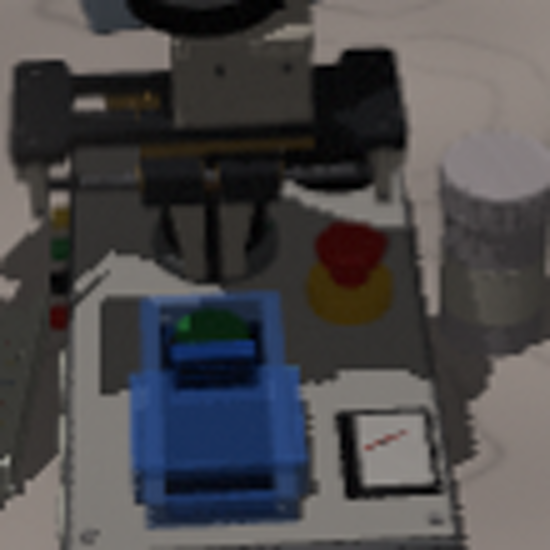

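The guard has moved off the green button, which shows at crop (212,325). The gripper is above it, so I'll press.

>>> {"name": "step_arm", "arguments": {
  "plan": [
    [0, 0, 0.06, 0, 0],
    [0, 0, 0.11, 0, 0],
    [0, 0, 0.145, 0, 0],
    [0, 0, 0.165, 0, 0],
    [0, 0, 0.175, 0, 0],
    [0, 0, 0.185, 0, 0],
    [0, 0, 0.192, 0, 0],
    [0, 0, 0.196, 0, 0],
    [0, 0, 0.196, 0, 0]
  ]
}}

```text
time_s: 17.27
tcp_pos: [0.5211, 0.2085, 0.0913]
eef_rot: [-180.0, -0.0, -101.5]
contact_force: [-3.1, -3.2, 5.7]
gripper_width: 0.0005
gripper_force: 2.9
```

>>> {"name": "step_arm", "arguments": {
  "plan": [
    [0, 0, 0.004, 0, 0],
    [0, 0, 0.008, 0, 0],
    [0, 0, 0.012, 0, 0],
    [0, 0, 0.012, 0, 0]
  ]
}}

```text
time_s: 17.6
tcp_pos: [0.5212, 0.2086, 0.0909]
eef_rot: [-179.9, -0.0, -101.4]
contact_force: [-11.2, -4.9, 28.4]
gripper_width: 0.0003
gripper_force: 14.2
```

Bottomed out. Rising clear.

>>> {"name": "step_arm", "arguments": {
  "plan": [
    [0, 0, -0.02, 0, 0],
    [0, 0, -0.1, 0, 0],
    [0, 0, -0.22, 0, 0],
    [0, 0, -0.38, 0, 0],
    [0, 0, -0.55, 0, 0],
    [0, 0, -0.6, 0, 0],
    [0, 0, -0.6, 0, 0],
    [0, 0, -0.6, 0, 0]
  ]
}}

```text
time_s: 18.27
tcp_pos: [0.5218, 0.2098, 0.2392]
eef_rot: [-179.9, 0.2, -101.5]
contact_force: [-0.7, -0.0, -0.9]
gripper_width: 0.0007
gripper_force: 0.0
```

```bash
python3 -c "
from h import *
print(r.get_state()['contact_force'])
shot('side','s6',180,60,170,260,2.3)"
```

```text
[-0.72896326 -0.04487512 -0.85362126]
```

View pics/s6.png

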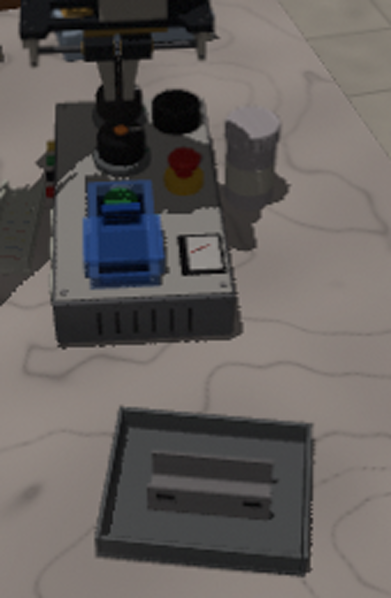

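The bracket is flat in the tray (crop (210,485)), the guard is open (125,245), the button is out and the gripper is clear. Handing in.

```bash
python3 -c "
from h import *
print(workorder.close_job())"
```

```text
the job is handed in; nothing more can be done
None
```

I handed the job in at about 18 s of the 64 s allowed; the hand-in returned no verdict. By the camera and force readings, the bracket is flat in the tray, the fuse carrier is turned to its stop, the guard is open, the start button was pressed to its stop and released, and nothing else was touched.

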